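Put three mixed-up things back in their places on the kitchen shelf

TASK

Three things have got mixed up on the shelf: the salt shaker stands in the pawn rack, one pawn stands in the cup tray and one steel cup stands in the green dish. Move them round so that the pawn stands in the rack with the other two pawns, the cup in the tray beside its fellow and the salt shaker in the green dish, all upright on the floors of their places; the shut chessboard is free to stand one on meanwhile. Leave the two pawns in the rack and the cup in the tray where they stand, and let none of these six things fall over.

Things in the scene. Friction and masses are not known exactly. Their poses are not given: they have to be found in the camera images.
- pawn: The pawn to move: the only one not in the rack; it stands in one of the two compartments of the cup tray. A turned wooden pawn, 66 tall, round foot 34 dia, ball head and collar below it both 24 dia (grip there: collar 39 to 43, widest of head 54 above the foot), waist 15 dia; 40 g. Origin: centre of the foot's underside, z up along the pawn. Sizes here and below in mm.
- cup: The cup to move: the one standing in the green dish. An open steel drinking cup, 70 tall, 38 dia at the foot widening to 46 at the rim, wall 2.5; 90 g. Origin: centre of the underside, z up. 
- shaker: The salt shaker: white ceramic cylinder 36 dia (foot 40 dia) with a domed steel cap 33 dia, 78 tall in all, cap from 58 up; 150 g. It stands in one of the rack's three compartments, among the pawns. Origin: centre of the underside, z up.
- rack: Slotted wooden rack, fixed, 66 (x) by 204 (y), walls 6 thick and 18 high: three equal open compartments in a row along its y, each 54 (x) by 60 (y), centres at y = -66, 0 and +66, floor 6 above the table. The pawn's place is the compartment in which the shaker stands at the start. Origin: centre of the underside.
- cup_tray: Dark wooden tray, fixed, 70 (x) by 135 (y), walls 5 thick and 15 high: two open compartments side by side along its y, each 60 by 60, centres at y = -32.5 and +32.5, floor 6 above the table. The cup's place is the compartment in which the pawn stands at the start. Origin: centre of the underside.
- dish: Round dark green ceramic dish, fixed, 92 dia at the foot, 112 at the rim, 20 high; flat inner floor about 82 dia, 6 above the table. The shaker's place, the cup stands in it at the start. Origin: centre of the underside.
- chessboard: Folding chessboard, shut, fixed, lying flat: 100 (x) by 200 (y) by 30 high, flat chequered top 30 above the table, metal clasp on its -x edge. It is empty and free to stand a thing on. Origin: centre of the underside.
- pawn_b: Second pawn, standing in a rack compartment, to be left there. Same as the pawn to move: 66 tall, foot 34 dia. Origin: centre of the foot's underside.
- pawn_c: Third pawn, standing in another rack compartment, to be left there. Same as the pawn to move: 66 tall, foot 34 dia. Origin: centre of the foot's underside.
- cup_b: Second cup, standing in the other compartment of the cup tray, to be left there. Same as the cup to move: 70 tall, rim 46 dia. Origin: centre of the underside. On the table nearby also lie or stand a flat steel bottle opener (120 long, 4 high) and a matchbox (15 high), both near the middle line between the places, and to the sides, more than 0.35 m off the middle line, a mug and a jar up to 120 high.
Things that resemble listed ones, but are neither listed nor needed, are in the scene too. Leave any orange look-alike of the cup alone.

How it is judged (in metres and radians):
At the end, for the whole second after the job is handed in: Pawn, cup and shaker stand upright (0.12 rad), at rest, within 4 mm of the floor of a rack compartment (85 mm of its centre), a tray compartment (50 mm of its centre) and the green dish (25 mm of its centre); the other two pawns and cup are upright within 15 mm of where they stood (z of pawn in the frame of rack below 0.01 m and horizontal distance between pawn and rack below 0.085 m and z of cup in the frame of cup_tray below 0.01 m and horizontal distance between cup and cup_tray below 0.05 m and z of shaker in the frame of dish below 0.01 m and horizontal distance between shaker and dish below 0.025 m and height (world z) of each of pawn, cup, shaker above 0.004 m and angle between each of pawn, cup, shaker, pawn_b, pawn_c, cup_b's own z axis and vertical below 0.12 rad and linear speed of each of pawn, cup, shaker below 0.02 m/s and angular speed of each of pawn, cup, shaker below 0.3 rad/s and distance of each of pawn_b, pawn_c, cup_b from where it was at the start of the episode below 0.015 m); the robot touches nothing.
It fails at once if one of the two pawns or the cup that stay is shifted by more than 15 mm or tipped over (distance of any of pawn_b, pawn_c, cup_b from where it was at the start of the episode above 0.015 m or angle between any of pawn_b, pawn_c, cup_b's own z axis and vertical above 0.5 rad).
It fails at once if the pawn, cup or shaker that is moved falls over (angle between any of pawn, cup, shaker's own z axis and vertical above 1 rad).
It also fails if it takes over 98 s, if anything falls off the work surface, if the arm or the gripper's body presses on something with over 40 N, if the wrist force passes 120 N, or if a joint passes its speed limit or range.

ROBOT

A 6-joint arm with a two-finger parallel gripper is mounted at the origin on the work surface. World frame = base frame: x ahead of the robot, y to its left, z up, the work surface at z = 0. Lengths are in m, angles in degrees, forces in N, time in s.
With the tool pointing down it reaches from about 0.4 to 0.825 m from the base axis. Payload 7 kg.
Tool frame: the origin (TCP) lies on the centre line of the jaws, within the pads' length; the fingertips stand 8 mm ahead of it and the grasp point (between the pads) lies 11 mm behind it (r.tcp_to_tips is the distance from the TCP to the fingertips, in m); z points along the fingers, y is the direction in which the jaws open and shut (so a half turn about z gives the same grasp; the last joint's range is limited). The gripper opens to 88 mm and grips with 3 to 60 N. Pads are 19 mm wide; open, the fingers measure 130 mm over their backs; the gripper's body (78 mm by 193 mm) begins 47 mm behind the grasp point.
Start: joints at [-55.056, 20.546, 0.682, 0, -70.136, -16.507], TCP at [0.213, -0.64, 0.235] pointing down, gripper open.
Joint ranges: [-176.03, 176.03], [-82.01, 121.73], [-58.28, 71.71], [-173.87, 95.51], [-174.79, -0.11], [-173.66, 173.66]. Speed limits (degrees/s): [136.94, 136.94, 172.46, 180, 180, 180].

INTERFACE

Orientations are given as [roll, pitch, yaw] about the fixed x, y, z axes, in that order (R = Rz(yaw) Ry(pitch) Rx(roll)).
In Python, from plant import r gives the robot as it stands.
- The arm moves only by the tool drive_tool, never from a script. Its argument "plan" is text: rows parted by semicolons, each of 4 numbers parted by spaces: the shift along the tool's x, y, z in cm, then the turn about the tool's z in rad. A call has 1 to 8 rows; each row is the pose to reach, as a shift and turn from the pose commanded when the call began, along the tool's axes at that moment; what a row does not reach only later rows make up. A row lasts 1/8 s, in which the tool goes at most 62.5 mm and 10.7 degrees, less where a joint would pass 70% of its speed; a pose out of reach is approached as far as the arm can. A call with a gripper value outside its range is refused whole. "fingers" is the closure, from -1 (fully open) to 1 (shut), set as the call begins (left out, the last holds). The fingers move at their own pace and stop on an object; "squeeze" is the grip in N (left out, the last holds). Time passes only in rows, so rows that repeat a pose let the fingers close. It gives the time, the measured TCP pose, the force and the opening at its end, in the units of the state.
- r.get_state(): the state, without advancing time (a new reading comes with each control period).
- r.capture(name): name is "scene" or "top" or "wrist"; returns a dict with "frame" (420x560x3 uint8, red, green, blue), "fovy" (degrees; the focal length in pixels is half the picture's height over the tangent of half this angle, whatever the lens; pixels are square), "cx", "cy" (the principal point, pixels), "rvec" (rotation vector, rad) and "tvec" (3), from world to camera coordinates, as OpenCV has them. Camera axes: x right, y down, z forward; pixel columns grow to the right and rows downward; lengths in m; the calibration is good to about 2 mm. A picture is of the moment at which its call begins. There is no depth.
- r.close_job(): hands the job in, once; it reports no verdict.
The state is a dict: "time_s": time; "joints": joint angles; "qd": joint speeds; "joint_torque": joint torques, N m; "tcp_pos": TCP position; "eef_rot": TCP orientation; "contact_force": force on the tool from outside, world axes, zero at the start; "moment": the same for the moment, N m; "gripper_width": finger opening in m.
Only numpy, scipy, OpenCV 4.12 (cv2) and the standard library are available. Lean on these libraries where they do the work, as an engineer would, in place of code of your own. Each camera call takes 0.05 s, during which the arm holds its last target. There are 200 camera calls.

## Working session

There is one attempt and no reset: what is moved stays moved. The work goes in short steps, Python scripts to look and compute and a tool call to move; the robot and the scene stay as the last step left them, time stands still between calls to the robot, and variables do not carry over. Pictures are saved under pics/ and viewed, about 12 in all and at most 16, crops included, and the job is handed in when it is done.

Besides the shell and the picture viewer there is one more tool, called by a JSON object that holds its "api" and its "payload". drive_tool: Moves the arm, as the interface text tells. Its arguments: {"type":"object","properties":{"plan":{"type":"string"},"fingers":{"type":"number"},"squeeze":{"type":"number"}},"required":["plan"]}

```bash
ls; mkdir -p pics
python3 - <<'E'
from plant import r
import cv2,numpy as np
print(r.get_state())
for n in ["scene","top","wrist"]:
    c=r.capture(n); cv2.imwrite(f"pics/{n}0.png",c["frame"][:,:,::-1])
    R=cv2.Rodrigues(np.array(c["rvec"],float))[0]
    print(n,c["fovy"],c["cx"],c["cy"],"campos",-R.T@np.array(c["tvec"]).ravel(),R[2])
E
```

```text
pics
{'time_s': 0.0, 'joints': array([-5.50532602e+01,  2.05891207e+01,  6.32226584e-01, -1.71155252e-02,
       -7.01362498e+01, -1.65061158e+01]), 'qd': array([-0.03376537,  0.08913883, -0.01821764,  0.05983949,  0.01217764,
       -0.04360618]), 'joint_torque': array([-4.81436982e-04, -5.82714915e+01,  2.93051952e+01,  6.99681357e+00,
        6.84410290e-03, -1.57301256e-04]), 'tcp_pos': array([ 0.21330927, -0.63989697,  0.2336465 ]), 'eef_rot': array([ 1.79906123e+02, -1.10393085e-02, -1.61565196e+02]), 'contact_force': array([-0.32980625, -0.2820393 ,  0.19778464]), 'moment': array([-0.01024035,  0.02581146,  0.02972499]), 'gripper_width': 0.08739446997697482}
scene 45.280434828819885 273.6338256488474 208.76369171998653 campos [1.05335682 0.43875044 0.95206967] [-0.4843866  -0.38764921 -0.78428165]
top 48.0436950263465 280.99655733073115 201.4096268273089 campos [ 0.35125141 -0.00538472  0.90045674] [ 0.14947419  0.01201424 -0.98869263]
wrist 58.326771640595446 285.07005985600324 214.20948907473712 campos [ 0.14574562 -0.66302093  0.38413187] [ 0.25564221  0.0863382  -0.9629085 ]
```

View pics/scene0.png

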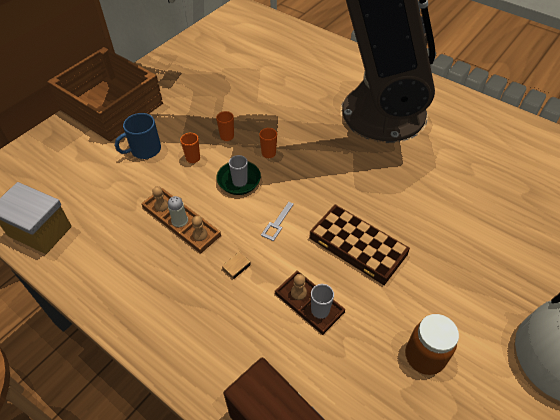

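View pics/top0.png

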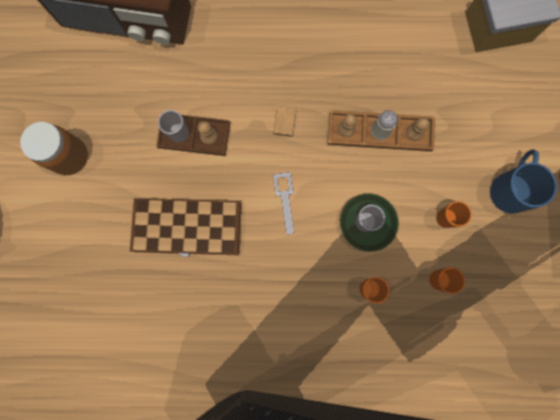

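The scene view shows the robot at (390,100). The dish with the cup is at (238,172), the rack at (180,215) with the shaker in its middle compartment, and the tray at (310,300) with the pawn at (298,287) and cup_b at (321,300). The board is at (358,242). In the top view the cup is at (371,217), the shaker at (385,125), the pawn at (207,132), cup_b at (172,124) and the board at (187,226). There are three orange look-alikes near (457,214), (375,290) and (450,280), to be left alone. The steel cup to move is the one inside the green dish. I'll enlarge a crop to confirm and measure.

```bash
cat > h.py <<'E'
import cv2,numpy as np
from plant import r
def cam(n,save=None):
    c=r.capture(n)
    if save: cv2.imwrite(f"pics/{save}.png",c["frame"][:,:,::-1])
    return c
def K(c):
    f=c["frame"].shape[0]/2/np.tan(np.radians(c["fovy"]/2)); return np.array([[f,0,c["cx"]],[0,f,c["cy"]],[0,0,1]])
def cast(c,px,z):
    R=cv2.Rodrigues(np.array(c["rvec"],float))[0]; o=-R.T@np.array(c["tvec"],float).ravel()
    d=R.T@np.linalg.inv(K(c))@np.array([px[0],px[1],1.0]); return o+d*(z-o[2])/d[2]
def proj(c,p):
    return cv2.projectPoints(np.array([p],float),np.array(c["rvec"],float),np.array(c["tvec"],float),K(c),None)[0].ravel()
def tri(c1,p1,c2,p2):
    P=[]
    for c in(c1,c2):
        R=cv2.Rodrigues(np.array(c["rvec"],float))[0]; P.append(K(c)@np.c_[R,np.array(c["tvec"],float).ravel()])
    X=cv2.triangulatePoints(P[0],P[1],np.array(p1,float),np.array(p2,float)).ravel(); return X[:3]/X[3]
def tool(dw):
    "world shift (m) -> tool cm"
    from scipy.spatial.transform import Rotation as T
    return T.from_euler('xyz',r.get_state()["eef_rot"],degrees=True).inv().apply(dw)*100
E
python3 - <<'E'
from h import *
c=cam("top"); f=c["frame"][:,:,::-1]
a=f[95:160,150:440]; b=f[190:260,120:410]
s=lambda m:cv2.resize(m,None,fx=2.7,fy=2.7,interpolation=cv2.INTER_CUBIC)
cv2.imwrite("pics/crop1.png",np.vstack([s(a),s(b)]))
hsv=cv2.cvtColor(f,cv2.COLOR_BGR2HSV)
m=cv2.inRange(hsv,(40,60,15),(90,255,120)); k,_=cv2.findContours(m,0,2); k=max(k,key=cv2.contourArea)
e=cv2.minAreaRect(k);print("dish",cv2.fitEllipse(k), cast(c,cv2.fitEllipse(k)[0],.02))
E
```

```text
dish ((369.2721862792969, 221.2469024658203), (51.977210998535156, 56.51313018798828), 128.1848907470703) [ 0.44831858 -0.1605576   0.02      ]
```

View pics/crop1.png

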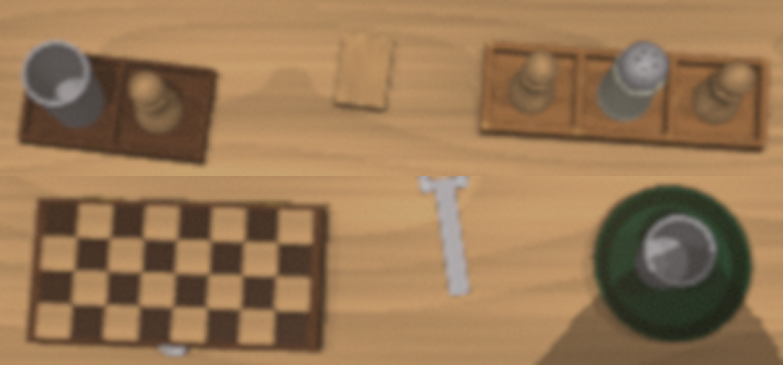

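The crop shows the rack with its three compartments (pawn, shaker, pawn), the tray with cup_b on the left and the pawn on the right, and the empty board. The steel-grey cup is in the green dish, about (371,217) in the full picture. It isn't orange, so it's the one to move.

Run:
```python
from h import *
c=cam("top"); s=cam("scene")
A=lambda u,v:(150+u/2.7,95+v/2.7); B=lambda u,v:(120+u/2.7,190+(v-176)/2.7)
def show(n,pts,z):
    P=np.array([cast(c,p,z)[:2] for p in pts]); print(n,P.round(3).tolist(),"ctr",P.mean(0).round(4),"sides",[round(float(np.linalg.norm(P[i]-P[(i+1)%len(P)])),3) for i in range(len(P))])
show("rack",[A(487,44),A(768,60),A(764,150),A(480,132)],.018)
show("tray",[A(216,70),A(206,162),A(20,142)],.015)
show("board",[B(38,200),B(328,207),B(322,350),B(29,340)],.03)
for n,p,z in [("cup rim",B(679,250),.076),("shaker cap",A(641,66),.08),("pawn head",A(145,86),.06),("cupb rim",A(57,73),.076),("pawnL",A(541,67),.06),("pawnR",A(739,78),.06)]:
    w=cast(c,p,z); print(n,w.round(4),"scene px",proj(s,w).round(1), "foot px in scene",proj(s,[w[0],w[1],.006]).round(1))
print(proj(s,[.4483,-.1606,.02]))
f=s["frame"][:,:,::-1]
q=lambda x0,y0,w,h:cv2.resize(f[y0:y0+h,x0:x0+w],None,fx=4,fy=4,interpolation=cv2.INTER_CUBIC)
cv2.imwrite("pics/crop2.png",np.vstack([np.hstack([q(140,180,95,70),q(210,145,60,70)]),np.hstack([q(270,265,95,70),q(210,145,60,70)])]))
```

```text
rack [[0.663, -0.089], [0.653, -0.291], [0.586, -0.285], [0.598, -0.084]] ctr [ 0.6249 -0.1871] sides [0.202, 0.067, 0.202, 0.066]
tray [[0.643, 0.107], [0.575, 0.112], [0.588, 0.246]] ctr [0.6021 0.155 ] sides [0.069, 0.135, 0.15]
board [[0.485, 0.281], [0.482, 0.079], [0.383, 0.081], [0.388, 0.281]] ctr [0.4347 0.1806] sides [0.202, 0.099, 0.201, 0.097]
cup rim [ 0.449  -0.1547  0.076 ] scene px [237.  160.6] foot px in scene [238.9 180. ]
shaker cap [ 0.6267 -0.1858  0.08  ] scene px [175.2 199.1] foot px in scene [180.4 218.9]
pawn head [0.6166 0.1495 0.06  ] scene px [298.2 279.3] foot px in scene [297.6 292.3]
cupb rim [0.6202 0.2063 0.076 ] scene px [320.8 291.7] foot px in scene [318.7 308.3]
pawnL [ 0.6322 -0.1218  0.06  ] scene px [195.5 219.7] foot px in scene [198.6 233.8]
pawnR [ 0.6254 -0.2567  0.06  ] scene px [155.3 190. ] foot px in scene [159.7 204.5]
[236.92816394 175.05194262]
```

View pics/crop2.png

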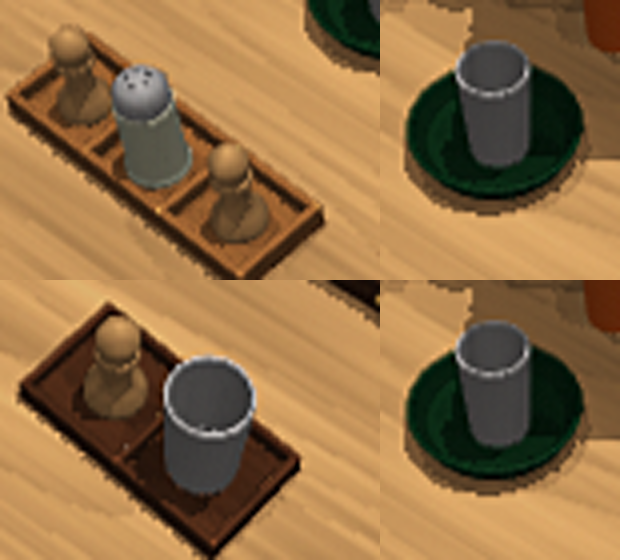

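Both views agree to about 3 mm. The sizes also match: board 0.20×0.10, rack 0.202×0.066, tray 0.135×0.069. All the things being handled are round, so I keep the jaws along world x (yaw -90), clear of neighbours in y. First I go over the dish.

{"api": "drive_tool", "payload": {"plan": "-2 2 0 -0.1; -6 6 1 -0.25; -10 10 1.5 -0.42; -14 14.5 2 -0.6; -18 18.5 2.5 -0.78; -22 22.5 3 -0.96; -26 26.5 3.4 -1.12; -28 29 3.4 -1.25", "fingers": -1, "squeeze": 20}}

```text
time_s: 1.3
tcp_pos: [0.3882, -0.2746, 0.2006]
eef_rot: [-180.0, 0.0, -89.6]
contact_force: [-0.6, -0.6, 0.8]
gripper_width: 0.0877
```

Run:
```python
from h import *
c=cam("top"); s=cam("scene")
A=lambda u,v:(150+u/2.7,95+v/2.7); B=lambda u,v:(120+u/2.7,190+(v-176)/2.7)
for n,p,q in [("cup rim",B(679,250),(238.2,162)),("pawn",A(145,86),(299.5,280.2)),("cupb",A(57,73),(322.2,293.7)),("pawnL",A(541,67),(197.5,220.5)),("pawnR",A(739,78),(157.5,191.5))]:
    print(n,tri(c,p,s,q).round(4))
st=r.get_state(); print(st["tcp_pos"],st["eef_rot"],tool(np.array([.449,-.156,.20])-st["tcp_pos"]))
```

```text
cup rim [ 0.4484 -0.1538  0.0719]
pawn [0.6164 0.1511 0.0579]
cupb [0.6208 0.2087 0.0715]
pawnL [ 0.6312 -0.1198  0.0586]
pawnR [ 0.6247 -0.255   0.0566]
[ 0.38835001 -0.27442231  0.20091196] [-1.79941268e+02  3.47779306e-03 -8.95661240e+01] [-11.79595887  -6.15440281   0.09822108]
```

{"api": "drive_tool", "payload": {"plan": "-2 -1 0 0; -5 -2.5 0 0; -8 -4.2 0 0; -10.5 -5.5 0 0; -11.9 -6.15 0 0; -11.9 -6.15 0 0"}}

```text
time_s: 2.15
tcp_pos: [0.4489, -0.1574, 0.2005]
eef_rot: [180.0, -0.0, -89.9]
contact_force: [-0.2, -0.3, 0.6]
gripper_width: 0.0875
```

Run:
```python
from h import *
c=cam("wrist","w1"); st=r.get_state(); print(st["tcp_pos"],proj(c,[.4485,-.154,.076]),proj(c,[.4485,-.154,.006]), proj(c,st["tcp_pos"]))
```

```text
[ 0.44860417 -0.15779578  0.20052895] [287.39213381 212.88516255] [286.97821182 193.01473408] [288.75856596 280.3857729 ]
```

View pics/w1.png

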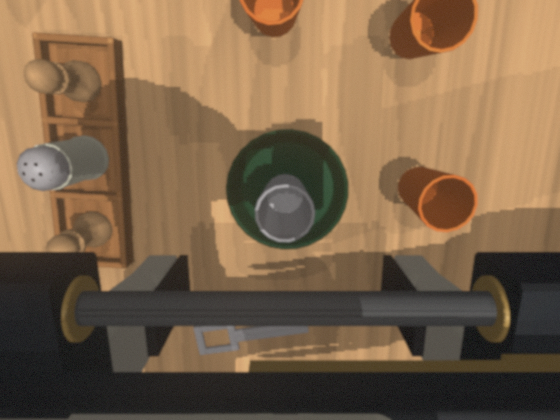

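The wrist view shows the steel cup's rim at (285,213). I predicted (287,213), so the cup is at about (0.450,-0.154). The dish is centred at (287,188), and the orange cups stay clear of the fingers. Now down to grasp at 52 mm.

{"api": "drive_tool", "payload": {"plan": "-0.4 -0.15 2 0; -0.4 -0.15 5 0; -0.4 -0.15 8 0; -0.4 -0.15 11 0; -0.4 -0.15 13.5 0; -0.4 -0.15 15 0; -0.4 -0.15 15.9 0; -0.4 -0.15 15.9 0"}}

```text
time_s: 3.2
tcp_pos: [0.4498, -0.1541, 0.0412]
eef_rot: [179.9, -0.0, -90.0]
contact_force: [-0.2, 0.3, 0.4]
gripper_width: 0.0874
```

{"api": "drive_tool", "payload": {"plan": "0 0 0 0; 0 0 0 0; 0 0 0 0; 0 0 0 0; 0 0 0 0; 0 0 0 0", "fingers": 1, "squeeze": 20}}

```text
time_s: 3.95
tcp_pos: [0.4501, -0.1536, 0.0416]
eef_rot: [180.0, -0.0, -89.9]
contact_force: [-1.2, -0.3, 3.1]
gripper_width: 0.0451
```

{"api": "drive_tool", "payload": {"plan": "0 0 -0.5 0; 0 0 -2 0; 0 0 -4 0; 0 0 -6 0; 0 0 -8 0; 0 0 -9.5 0; 0 0 -10 0; 0 0 -10 0"}}

```text
time_s: 4.95
tcp_pos: [0.4502, -0.1535, 0.1416]
eef_rot: [-180.0, 0.0, -89.9]
contact_force: [1.8, 0.5, -1.7]
gripper_width: 0.0451
```

{"api": "drive_tool", "payload": {"plan": "-1 0 0 0; -4 0.2 0 0; -8 0.5 0 0; -13 0.8 0 0; -18 1.1 0 0; -23 1.3 0 0; -27 1.5 0 0; -29.5 1.5 0 0"}}

```text
time_s: 5.95
tcp_pos: [0.4342, 0.1435, 0.141]
eef_rot: [180.0, -0.0, -89.8]
contact_force: [0.5, -0.5, -1.0]
gripper_width: 0.0452
```

{"api": "drive_tool", "payload": {"plan": "-1 0 0 0; -1.5 0 1 0; -1.5 0 3 0; -1.5 0 5 0; -1.5 0 6.5 0; -1.5 0 7.2 0; -1.5 0 7.5 0; -1.5 0 7.6 0"}}

```text
time_s: 6.95
tcp_pos: [0.4351, 0.1563, 0.0657]
eef_rot: [-180.0, 0.0, -90.0]
contact_force: [0.1, 0.2, -0.5]
gripper_width: 0.0449
```

{"api": "drive_tool", "payload": {"plan": "0 0 0 0; 0 0 0 0; 0 0 0 0; 0 0 0 0; 0 0 0 0", "fingers": -1}}

```text
time_s: 7.58
tcp_pos: [0.435, 0.1564, 0.0656]
eef_rot: [-180.0, 0.0, -89.9]
contact_force: [0.2, 0.2, 0.7]
gripper_width: 0.0859
```

{"api": "drive_tool", "payload": {"plan": "0 0 -0.5 0; 0 0 -2 0; 0 0 -4.5 0; 0 0 -7.5 0; 0 0 -10.5 0; 0 0 -13 0; 0 0 -13.5 0"}}

```text
time_s: 8.45
tcp_pos: [0.4356, 0.1569, 0.2025]
eef_rot: [-179.8, 0.1, -89.9]
contact_force: [-0.2, 0.4, -0.8]
gripper_width: 0.0878
```

The cup should be standing on the board; the next picture will check that. Next, over the rack for the shaker.

{"api": "drive_tool", "payload": {"plan": "2 -1 0 0; 6 -3 0 0; 11 -6 0 0; 16 -9 0 0; 21 -12 0 0; 26 -15 0 0; 31 -17.5 0 0; 33 -18.5 0 0"}}

```text
time_s: 9.45
tcp_pos: [0.6204, -0.176, 0.1987]
eef_rot: [179.9, 0.0, -90.1]
contact_force: [0.6, -0.5, 0.0]
gripper_width: 0.0875
```

{"api": "drive_tool", "payload": {"plan": "1 -0.4 0 0; 1.4 -0.6 0 0; 1.4 -0.6 0 0"}}

```text
time_s: 9.82
tcp_pos: [0.6261, -0.1865, 0.2008]
eef_rot: [-180.0, 0.0, -89.9]
contact_force: [0.5, 0.8, 0.4]
gripper_width: 0.0873
```

Run:
```python
from h import *
c=cam("wrist"); t=cam("top"); st=r.get_state(); print(st["tcp_pos"],proj(c,[.6265,-.186,.078]),proj(c,[.6265,-.186,.006]))
z=lambda f,k:cv2.resize(f,None,fx=k,fy=k,interpolation=cv2.INTER_CUBIC)
a=c["frame"][:,:,::-1]; b=z(t["frame"][190:270,120:260,::-1],4)
im=np.zeros((420+0,560+240,3),np.uint8); im[:,:560]=a; im[:137,560:]=cv2.resize(b,(240,137)); cv2.imwrite("pics/w2.png",im)
```

```text
[ 0.62615147 -0.18633179  0.20098789] [286.38948434 209.78391267] [286.18854609 189.90850206]
```

View pics/w2.png

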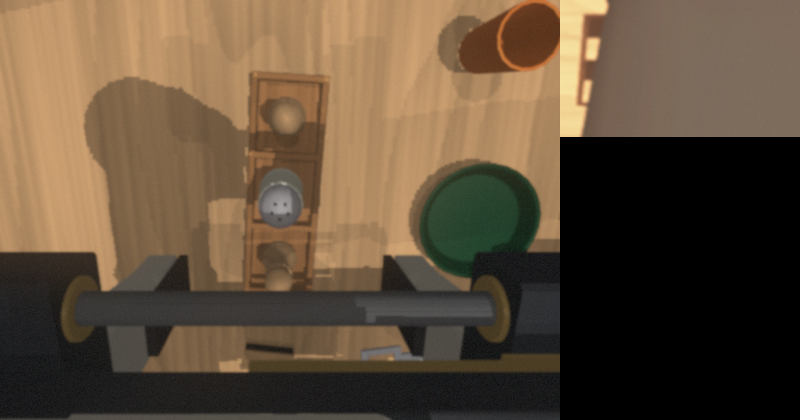

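The shaker's cap is at (280,206) against a predicted (286,210), so the shaker stands about 4 mm further in x, near (0.6305,-0.1885). The dish is empty, and the inset of the board is hidden by the arm. Going down on the shaker.

{"api": "drive_tool", "payload": {"plan": "0.2 -0.4 2 0; 0.2 -0.4 5 0; 0.2 -0.4 8 0; 0.2 -0.4 11 0; 0.2 -0.4 13.5 0; 0.2 -0.4 15.5 0; 0.2 -0.4 16.4 0; 0.2 -0.4 16.4 0"}}

```text
time_s: 10.92
tcp_pos: [0.6298, -0.1892, 0.0358]
eef_rot: [179.9, 0.0, -89.9]
contact_force: [0.3, -0.3, 0.3]
gripper_width: 0.0878
```

{"api": "drive_tool", "payload": {"plan": "0 0 0 0; 0 0 0 0; 0 0 0 0; 0 0 0 0; 0 0 0 0; 0 0 0 0", "fingers": 1, "squeeze": 25}}

```text
time_s: 11.68
tcp_pos: [0.6303, -0.1894, 0.0366]
eef_rot: [-180.0, -0.0, -89.9]
contact_force: [0.1, -0.6, 1.1]
gripper_width: 0.0359
```

{"api": "drive_tool", "payload": {"plan": "0 0 -0.5 0; 0 0 -2 0; 0 0 -4 0; 0 0 -6 0; 0 0 -8 0; 0 0 -9.5 0; 0 0 -10 0; 0 0 -10 0"}}

```text
time_s: 12.68
tcp_pos: [0.6302, -0.1894, 0.1367]
eef_rot: [-180.0, 0.0, -89.9]
contact_force: [-1.1, 0.1, -0.9]
gripper_width: 0.0357
```

Run:
```python
from h import *
c=cam("wrist"); t=cam("top");s=cam("scene")
im=np.zeros((600,800,3),np.uint8); im[:420,:560]=c["frame"][:,:,::-1]
im[420:600,0:280]=cv2.resize(t["frame"][170:260,120:260,::-1],(280,180)); im[420:600,300:580]=cv2.resize(s["frame"][190:280,290:430,::-1],(280,180));cv2.imwrite("pics/w3.png",im)
```

```text
(no output)
```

View pics/w3.png

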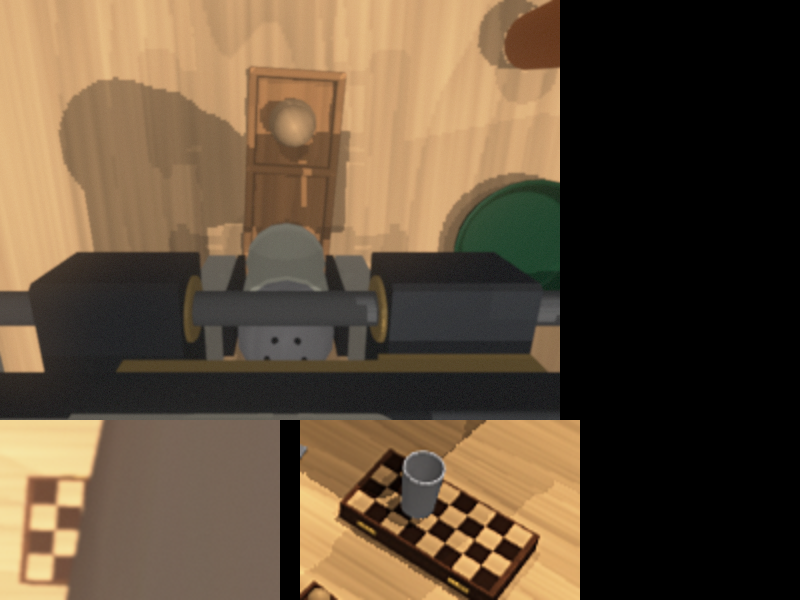

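The shaker is held upright and the cup stands upright on the board (scene inset, about (420,485)). Carrying the shaker to the dish centre at (0.449,-0.160).

{"api": "drive_tool", "payload": {"plan": "-0.2 1 0 0; -0.6 3 0 0; -1.1 6.5 0 0; -1.7 10 0 0; -2.2 13.5 0 0; -2.6 16.2 0 0; -2.9 17.7 0 0; -2.9 18.1 0 0"}}

```text
time_s: 13.82
tcp_pos: [0.4488, -0.1605, 0.1368]
eef_rot: [-180.0, 0.0, -89.9]
contact_force: [0.4, 0.7, -0.5]
gripper_width: 0.0358
```

{"api": "drive_tool", "payload": {"plan": "0 0 1 0; 0 0 3 0; 0 0 5 0; 0 0 7 0; 0 0 8.6 0; 0 0 9.5 0; 0 0 9.9 0; 0 0 9.95 0"}}

```text
time_s: 14.82
tcp_pos: [0.4496, -0.1606, 0.037]
eef_rot: [-180.0, -0.0, -89.9]
contact_force: [-0.2, -0.3, -1.5]
gripper_width: 0.0356
```

{"api": "drive_tool", "payload": {"plan": "0 0 0 0; 0 0 0 0; 0 0 0 0; 0 0 0 0; 0 0 0 0", "fingers": -1}}

```text
time_s: 15.45
tcp_pos: [0.4493, -0.1606, 0.0371]
eef_rot: [-180.0, 0.0, -89.9]
contact_force: [0.5, 0.5, -0.9]
gripper_width: 0.0797
```

{"api": "drive_tool", "payload": {"plan": "0 0 -0.5 0; 0 0 -2 0; 0 0 -4.5 0; 0 0 -7.5 0; 0 0 -10.5 0; 0 0 -13.5 0; 0 0 -16 0; 0 0 -16.4 0"}}

```text
time_s: 16.45
tcp_pos: [0.4501, -0.1607, 0.2031]
eef_rot: [-179.8, -0.0, -89.9]
contact_force: [0.3, 0.1, -0.6]
gripper_width: 0.0878
```

Run:
```python
from h import *
c=cam("wrist","w4"); st=r.get_state(); print(st["tcp_pos"],proj(c,[.449,-.160,.084]),proj(c,[.449,-.160,.02]))
```

```text
[ 0.44970825 -0.16059072  0.20241417] [289.03292113 211.29653616] [288.61278837 192.79260456]
```

View pics/w4.png

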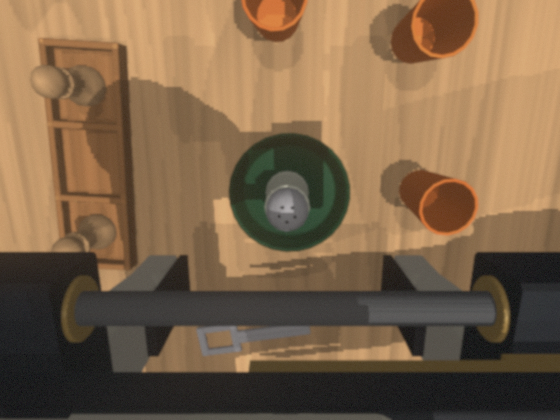

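The shaker stands in the dish, with the dish centred at (290,191) and the cap at (288,205). The rack's middle compartment, centred at about (89,161), is free. Next, over the pawn.

Run:
```python
from h import *
c=cam("wrist"); print(cast(c,(89,161),.018),cast(c,(290,191),.02))
```

```text
[ 0.62609177 -0.1883151   0.018     ] [ 0.44709824 -0.16171719  0.02      ]
```

{"api": "drive_tool", "payload": {"plan": "-1.5 -1 0 0; -5 -2.5 0 0; -9.5 -5 0 0; -14.5 -8 0 0; -19.5 -10.5 0 0; -24.5 -13.2 0 0; -28.5 -15.5 0 0; -30.5 -16.7 0 0"}}

```text
time_s: 17.55
tcp_pos: [0.6164, 0.1474, 0.1992]
eef_rot: [179.9, -0.1, -89.8]
contact_force: [0.3, -0.4, 0.0]
gripper_width: 0.0875
```

{"api": "drive_tool", "payload": {"plan": "-0.7 0 0 0; -0.7 0 0 0; -0.7 0 0 0"}}

```text
time_s: 17.92
tcp_pos: [0.6155, 0.1507, 0.2013]
eef_rot: [-180.0, 0.0, -90.0]
contact_force: [-1.4, -0.7, 0.9]
gripper_width: 0.0877
```

Run:
```python
from h import *
c=cam("wrist","w5"); st=r.get_state(); print(st["tcp_pos"],proj(c,[.6165,.151,.06]),proj(c,[.6165,.151,.006]))
```

```text
[0.61557595 0.15062524 0.20143425] [285.47550211 203.66358571] [285.44457753 189.6869682 ]
```

View pics/w5.png

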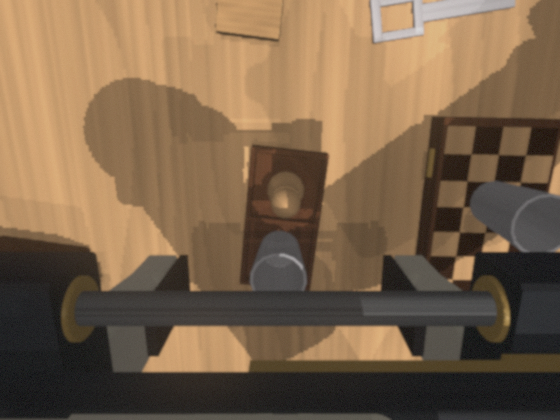

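The pawn's head is at (286,200), about 2 mm in -y of the prediction, so it's at (0.616,0.149). Cup_b at (277,270) is out of the fingers' way. Grasping.

{"api": "drive_tool", "payload": {"plan": "0.15 0 2 0; 0.15 0 5 0; 0.15 0 8 0; 0.15 0 11 0; 0.15 0 13.5 0; 0.15 0 15 0; 0.15 0 15.9 0; 0.15 0 15.9 0"}}

```text
time_s: 18.98
tcp_pos: [0.6159, 0.1498, 0.0421]
eef_rot: [180.0, -0.0, -90.0]
contact_force: [1.2, 0.1, -0.4]
gripper_width: 0.0876
```

{"api": "drive_tool", "payload": {"plan": "0 0 0 0; 0 0 0 0; 0 0 0 0; 0 0 0 0; 0 0 0 0; 0 0 0 0; 0 0 0 0", "fingers": 1, "squeeze": 15}}

```text
time_s: 19.85
tcp_pos: [0.6159, 0.1501, 0.042]
eef_rot: [180.0, -0.0, -89.9]
contact_force: [-0.3, -0.0, 0.0]
gripper_width: 0.0233
```

{"api": "drive_tool", "payload": {"plan": "0 0 -0.5 0; 0 0 -2 0; 0 0 -4 0; 0 0 -6 0; 0 0 -8 0; 0 0 -9.5 0; 0 0 -10 0; 0 0 -10 0"}}

```text
time_s: 20.85
tcp_pos: [0.6159, 0.1501, 0.1422]
eef_rot: [-180.0, 0.0, -89.9]
contact_force: [0.1, 0.7, -1.2]
gripper_width: 0.0225
```

Run:
```python
from h import *
c=cam("wrist","w6");print(r.get_state()["tcp_pos"])
```

```text
[0.61563081 0.14994583 0.14161669]
```

View pics/w6.png

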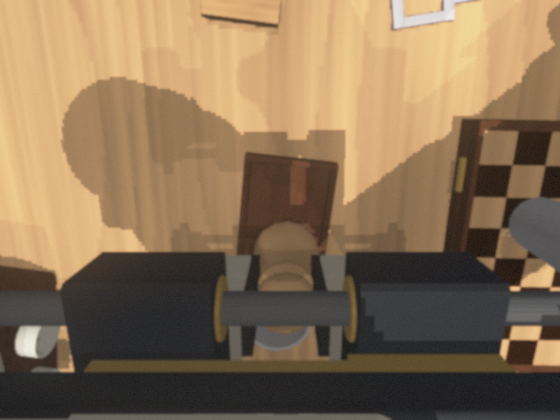

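The pawn is held upright and its compartment is empty. Carrying it to the rack's middle compartment at (0.628,-0.188).

{"api": "drive_tool", "payload": {"plan": "1 0 0 0; 4 -0.2 0 0; 8.5 -0.3 0 0; 13.5 -0.5 0 0; 18.5 -0.7 0 0; 23.5 -0.9 0 0; 28 -1.1 0 0; 31 -1.2 0 0"}}

```text
time_s: 21.9
tcp_pos: [0.6274, -0.1626, 0.1412]
eef_rot: [179.9, -0.0, -90.0]
contact_force: [0.7, -0.1, -0.8]
gripper_width: 0.0228
```

{"api": "drive_tool", "payload": {"plan": "1.6 0 0 0; 2.6 0 0 0; 2.8 0 0 0; 2.8 0 0 0"}}

```text
time_s: 22.4
tcp_pos: [0.6284, -0.1873, 0.1421]
eef_rot: [-180.0, 0.0, -89.9]
contact_force: [0.1, -0.3, -0.9]
gripper_width: 0.023
```

{"api": "drive_tool", "payload": {"plan": "0 0 1 0; 0 0 3 0; 0 0 5 0; 0 0 7 0; 0 0 8.6 0; 0 0 9.5 0; 0 0 9.9 0; 0 0 9.95 0"}}

```text
time_s: 23.4
tcp_pos: [0.6285, -0.1879, 0.0427]
eef_rot: [-180.0, -0.0, -89.9]
contact_force: [-0.2, 0.1, -1.3]
gripper_width: 0.0226
```

{"api": "drive_tool", "payload": {"plan": "0 0 0 0; 0 0 0 0; 0 0 0 0; 0 0 0 0; 0 0 0 0; 0 0 0 0", "fingers": -1}}

```text
time_s: 24.15
tcp_pos: [0.6283, -0.1879, 0.0425]
eef_rot: [180.0, 0.0, -89.9]
contact_force: [-0.5, 0.2, 0.7]
gripper_width: 0.0771
```

{"api": "drive_tool", "payload": {"plan": "0 0 -0.5 0; 0 0 -2 0; 0 0 -4.5 0; 0 0 -7.5 0; 0 0 -10.5 0; 0 0 -13.5 0; 0 0 -15.5 0; 0 0 -15.9 0"}}

```text
time_s: 25.15
tcp_pos: [0.6292, -0.1881, 0.2044]
eef_rot: [-179.8, -0.0, -89.9]
contact_force: [-0.1, 0.3, -0.2]
gripper_width: 0.0875
```

Run:
```python
from h import *
c=cam("wrist","w7");print(r.get_state()["tcp_pos"])
```

```text
[ 0.62875161 -0.18797461  0.20351642]
```

View pics/w7.png

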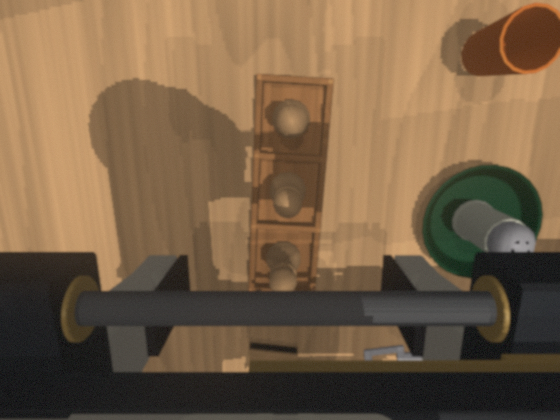

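The pawn stands in the middle compartment at (288,195), between the other two. Now for the cup on the board at (0.435,0.1565).

{"api": "drive_tool", "payload": {"plan": "-2 1 0 0; -6 3 0 0; -11 6 0 0; -16 9 0 0; -21 12 0 0; -26 15 0 0; -31 17.5 0 0; -33.5 19 0 0"}}

```text
time_s: 26.2
tcp_pos: [0.4356, 0.1487, 0.2009]
eef_rot: [180.0, -0.0, -89.8]
contact_force: [0.4, 1.1, 0.1]
gripper_width: 0.0873
```

{"api": "drive_tool", "payload": {"plan": "-0.7 0.3 0 0; -0.9 0.4 0 0; -0.9 0.4 0 0"}}

```text
time_s: 26.58
tcp_pos: [0.4339, 0.1553, 0.2012]
eef_rot: [180.0, -0.0, -90.0]
contact_force: [-1.2, -0.6, -0.7]
gripper_width: 0.0874
```

Run:
```python
from h import *
c=cam("wrist","w8");print(r.get_state()["tcp_pos"],proj(c,[.435,.1565,.1]))
```

```text
[0.43405238 0.15523216 0.20127985] [285.40190887 218.76769214]
```

View pics/w8.png

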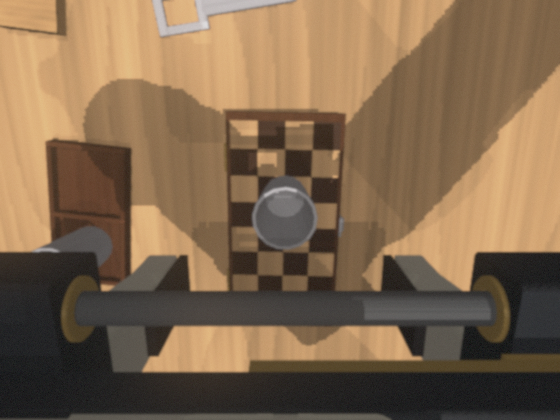

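The cup's rim is at (285,216), in line with the prediction. The free tray compartment is centred at about (90,181).

Run:
```python
from h import *
c=cam("wrist")
for p in [(53,143),(130,149),(126,217),(52,213),(90,181)]: print(cast(c,p,.015).round(4))
```

```text
[0.6401 0.1115 0.015 ]
[0.5728 0.1168 0.015 ]
[0.5835 0.1795 0.015 ]
[0.6517 0.1756 0.015 ]
[0.6122 0.1455 0.015 ]
```

{"api": "drive_tool", "payload": {"plan": "-0.1 -0.1 2 0; -0.1 -0.1 5 0; -0.1 -0.1 8 0; -0.1 -0.1 10.5 0; -0.1 -0.1 12.5 0; -0.1 -0.1 13.5 0; -0.1 -0.1 13.5 0"}}

```text
time_s: 27.55
tcp_pos: [0.4349, 0.1563, 0.0662]
eef_rot: [179.9, -0.1, -90.0]
contact_force: [-0.0, 0.2, 0.8]
gripper_width: 0.0879
```

{"api": "drive_tool", "payload": {"plan": "0 0 0 0; 0 0 0 0; 0 0 0 0; 0 0 0 0; 0 0 0 0; 0 0 0 0", "fingers": 1, "squeeze": 20}}

```text
time_s: 28.3
tcp_pos: [0.4349, 0.1569, 0.0667]
eef_rot: [180.0, 0.0, -89.9]
contact_force: [-2.3, 0.8, 2.9]
gripper_width: 0.045
```

{"api": "drive_tool", "payload": {"plan": "0 0 -0.5 0; 0 0 -2 0; 0 0 -4 0; 0 0 -6 0; 0 0 -8 0; 0 0 -9 0; 0 0 -9 0"}}

```text
time_s: 29.18
tcp_pos: [0.4351, 0.1571, 0.157]
eef_rot: [-179.9, 0.1, -89.9]
contact_force: [-0.6, -0.7, -0.7]
gripper_width: 0.0451
```

{"api": "drive_tool", "payload": {"plan": "0.1 -1 0 0; 0.4 -3 0 0; 0.7 -6.5 0 0; 0.9 -10 0 0; 1.1 -13.5 0 0; 1.2 -16.2 0 0; 1.2 -17.5 0 0; 1.2 -17.8 0 0"}}

```text
time_s: 30.18
tcp_pos: [0.6136, 0.1445, 0.1553]
eef_rot: [179.9, -0.0, -90.0]
contact_force: [0.5, 0.0, -1.1]
gripper_width: 0.0448
```

{"api": "drive_tool", "payload": {"plan": "0 0 1 0; 0 0 3 0; 0 0 5.5 0; 0 0 8 0; 0 0 9.8 0; 0 0 10.8 0; 0 0 11.2 0; 0 0 11.3 0"}}

```text
time_s: 31.18
tcp_pos: [0.6133, 0.1452, 0.0439]
eef_rot: [-180.0, 0.0, -89.9]
contact_force: [0.2, 0.5, -1.8]
gripper_width: 0.0449
```

{"api": "drive_tool", "payload": {"plan": "0 0 0 0; 0 0 0 0; 0 0 0 0; 0 0 0 0; 0 0 0 0; 0 0 0 0", "fingers": -1}}

```text
time_s: 31.92
tcp_pos: [0.613, 0.145, 0.0436]
eef_rot: [180.0, -0.0, -89.9]
contact_force: [0.0, -0.0, -0.3]
gripper_width: 0.0872
```

{"api": "drive_tool", "payload": {"plan": "0 0 -0.5 0; 0 0 -2 0; 0 0 -4.5 0; 0 0 -7.5 0; 0 0 -10.5 0; 0 0 -13.5 0; 0 0 -15.5 0; 0 0 -15.9 0"}}

```text
time_s: 32.92
tcp_pos: [0.6137, 0.1454, 0.2053]
eef_rot: [-179.8, 0.1, -89.9]
contact_force: [0.1, -0.4, -1.2]
gripper_width: 0.0875
```

{"api": "drive_tool", "payload": {"plan": "0 1 0 0; 0 3 0 0; 0 6 -1 0; 0 9 -2 0; 0 12 -3 0; 0 14 -3 0; 0 15 -3 0; 0 15 -3 0"}}

```text
time_s: 33.92
tcp_pos: [0.4625, 0.1449, 0.2322]
eef_rot: [180.0, -0.0, -89.9]
contact_force: [0.4, 0.7, -0.2]
gripper_width: 0.0873
```

Run:
```python
from h import *
s=cam("scene");f=s["frame"][:,:,::-1]
q=lambda x0,y0,w,h:cv2.resize(f[y0:y0+h,x0:x0+w],None,fx=4,fy=4,interpolation=cv2.INTER_CUBIC)
cv2.imwrite("pics/end.png",np.vstack([np.hstack([q(140,180,95,70),q(210,145,60,70)]),np.hstack([q(270,265,95,70),cv2.resize(f,(240,280))])]))
st=r.get_state();print(st["tcp_pos"],st["contact_force"],st["time_s"])
```

```text
[0.46309724 0.14505381 0.23222819] [ 0.65446046  0.01700936 -0.32962954] 33.975
```

View pics/end.png

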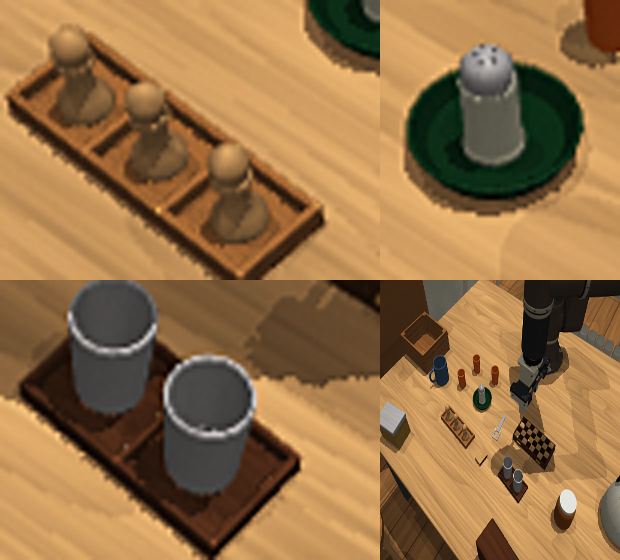

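All six things stand upright in their places. The pawns that stay are still at (70,46) and (230,162), and cup_b is still at (209,395), the same crop pixels as at the start. The gripper is clear, so I'm handing in.

```bash
python3 -c "
from plant import r
print(r.close_job())"
```

```text
the job is handed in; nothing more can be done
None
```

The three things are in their right places and the job is handed in, finished at about 34 s of the 98 s. I stood the cup on the chessboard, then moved the shaker to the dish, the pawn to the rack's middle compartment, and the cup from the board into the tray's free compartment.

In the last scene picture all six things stand upright on their floors. The two pawns and the cup that stay are at the same pixels as at the start, and the gripper is clear with about zero force.

- **Shaker:** it was released within about 3 mm of the measured dish centre.
- **Camera disagreement:** the scene and top cameras differed by about 3 mm. The wrist view put the shaker 4 mm from my first estimate, so I corrected that before gripping it.
- **Checks:** none failed.

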